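Lay a firebrick heat screen in front of the hotplate

TASK

Flip the hotplate's red toggle isolator to off (its green side), then lay a dry heat screen on the steel apron in front of the hotplate with all the firebricks there are: a whole one in each of the three painted outlines, then the other whole ones on top in running bond, each centred over the joint between two whole bricks below, and each half brick at an end of the second course, its outer end flush with the end of the brick under it, all in one straight line. When the screen stands with every brick let go, flip the isolator back to on (its red side). Touch bricks only while the isolator is off, and leave the bottle, beaker and jar where they are.

Things in the scene. Friction and masses are not known exactly. Their poses are not given: they have to be found in the camera images.
- brick1: cream firebrick, 90 x 45 x 45 mm, about 0.15 kg, edges barely rounded; origin at its centre, x along its 90 mm length. All whole bricks are alike; 5 or 6 of the six are there. At the start they lie apart, flat on the grey board (its top 4 mm above the bench), origin 26.5 mm above the bench
- brick2: cream firebrick, 90 x 45 x 45 mm, about 0.15 kg, edges barely rounded; origin at its centre, x along its 90 mm length. All whole bricks are alike; 5 or 6 of the six are there. At the start they lie apart, flat on the grey board (its top 4 mm above the bench), origin 26.5 mm above the bench
- brick3: cream firebrick, 90 x 45 x 45 mm, about 0.15 kg, edges barely rounded; origin at its centre, x along its 90 mm length. All whole bricks are alike; 5 or 6 of the six are there. At the start they lie apart, flat on the grey board (its top 4 mm above the bench), origin 26.5 mm above the bench
- brick4: cream firebrick, 90 x 45 x 45 mm, about 0.15 kg, edges barely rounded; origin at its centre, x along its 90 mm length. All whole bricks are alike; 5 or 6 of the six are there. At the start they lie apart, flat on the grey board (its top 4 mm above the bench), origin 26.5 mm above the bench
- brick5: cream firebrick, 90 x 45 x 45 mm, about 0.15 kg, edges barely rounded; origin at its centre, x along its 90 mm length. All whole bricks are alike; 5 or 6 of the six are there. At the start they lie apart, flat on the grey board (its top 4 mm above the bench), origin 26.5 mm above the bench
- brick6: cream firebrick, 90 x 45 x 45 mm, about 0.15 kg, edges barely rounded; origin at its centre, x along its 90 mm length. All whole bricks are alike; 5 or 6 of the six are there. At the start they lie apart, flat on the grey board (its top 4 mm above the bench), origin 26.5 mm above the bench
- half1: cream half brick, 42 mm long (its x) x 45 x 45 mm, about 0.07 kg, origin at its centre; 1 or 2 of the two are there. At the start they lie flat on a small blue tray, 80 x 130 mm (top 4 mm above the bench), origin 26.5 mm above the bench
- half2: cream half brick, 42 mm long (its x) x 45 x 45 mm, about 0.07 kg, origin at its centre; 1 or 2 of the two are there. At the start they lie flat on a small blue tray, 80 x 130 mm (top 4 mm above the bench), origin 26.5 mm above the bench
- hearth: fixed white hotplate with a steel apron 85 x 300 mm, 6 mm thick, on its robot side. Origin on the bench under the middle of the apron; y runs along the wall to be built, x from the apron towards the hotplate, z up. Hotplate  x from 125 to 325 mm, y within 130 mm, top 92 mm high. Three blue painted outlines for the first course lie end to end along y, 94 mm apart (4 mm joints)
- slot1 (a point): place of a brick's centre in the first course of the screen, 28.5 mm above the bench, y = -94 mm in the hearth's frame (x = 0); the brick's length lies along the hearth's y
- slot2 (a point): place of a brick's centre in the first course of the screen, 28.5 mm above the bench, y = 0 mm in the hearth's frame (x = 0); the brick's length lies along the hearth's y
- slot3 (a point): place of a brick's centre in the first course of the screen, 28.5 mm above the bench, y = 94 mm in the hearth's frame (x = 0); the brick's length lies along the hearth's y
- slot4 (a point): place of a brick's centre in the second course of the screen, 73.5 mm above the bench, y = -47 mm in the hearth's frame (x = 0); the brick's length lies along the hearth's y
- slot5 (a point): place of a brick's centre in the second course of the screen, 73.5 mm above the bench, y = 47 mm in the hearth's frame (x = 0); the brick's length lies along the hearth's y
- slot6 (a point): place of a brick's centre in the third course of the screen, 118.5 mm above the bench, y = 0 mm in the hearth's frame (x = 0); the brick's length lies along the hearth's y
- end1 (a point): place of a half brick's centre at an end of the second course, over the outer half of the end brick below, 73.5 mm above the bench, y = -118 mm in the hearth's frame (x = 0), 5 mm from its whole neighbour
- end2 (a point): place of a half brick's centre at an end of the second course, over the outer half of the end brick below, 73.5 mm above the bench, y = 118 mm in the hearth's frame (x = 0), 5 mm from its whole neighbour
- isolator_base: fixed grey isolator box 110 (x) x 75 (y) x 36 mm high, origin under its centre on the bench; a green patch on top at its -x end (off), a red one at its +x end (on)
- isolator (a joint): the isolator's toggle: hinge along the box's y, 46 mm above the bench over the box's centre. 0 = off, leaning 0.5 rad from upright towards -x (green); 1.0 = on, leaning 0.5 rad towards +x (red); upright at 0.5. The handle is weighted (0.32 kg, about 1.2 N to push at the paddle): past upright it tips over by itself to the nearer end and rests there. It starts on
- isolator_tip (a point): top end of the red paddle, 87 mm from the hinge; the paddle is 12 mm thick, 44 mm wide along the box's y and reaches from 33 to 87 mm from the hinge. Pushing the paddle sideways from the side it leans to, past upright, flips it
- isolator_hinge (a point): middle of the toggle's hinge axis
- amber_bottle: bystander: amber bottle, 64 mm across, 140 mm high, origin under its centre
- beaker: bystander: glass beaker, 60 mm across, 70 mm high, origin under its centre
- jar: bystander: white jar with red cap, 70 mm across, 90 mm high, origin under its centre
There are look-alikes about, which are no part of the job. What is shaped like the brick1 but black or pink is not meant.

How it is judged:
By the outcome, as a careful person would: the job done as asked, in the order asked, and still so for the second after the job is handed in, with the robot touching nothing.
Of brick1, brick2, brick3, brick4, brick5, brick6 only 5 to 6 are there at a start; the rules pass over those that are not, and their reading is None.
Of half1, half2 only 1 to 2 are there at a start; the rules pass over those that are not, and their reading is None.
At some moment in a run one of brick1, brick2, brick3, brick4, brick5, brick6, half1, half2 may be knocked a few centimetres aside while the robot is not near it.
Once in a run the grip may slacken for a moment while it holds something.
It also fails if it takes over 210 s, if anything falls off the work surface, if the arm or the gripper's body presses on something with over 40 N, if the wrist force passes 120 N, or if a joint passes its speed limit or range.

ROBOT

A 6-joint arm with a two-finger parallel gripper is mounted at the origin on the work surface. World frame = base frame: x ahead of the robot, y to its left, z up, the work surface at z = 0. Lengths are in m, angles in rad, forces in N, time in s.
With the tool pointing down it reaches from about 0.375 to 0.975 m from the base axis. Payload 3.8 kg.
Tool frame: the origin (TCP) lies midway between the tips of the shut fingers; the grasp point (between the pads) lies 19 mm behind it; z points along the fingers, y is the line along which they close (so a half turn about z gives the same grasp; the last joint's range is limited). The gripper opens to 88 mm and grips with 3 to 60 N. Pads are 18 mm wide; open, the fingers measure 123 mm over their backs; the gripper's body (75 mm by 187 mm) begins 45 mm behind the grasp point.
Start: joints at [1.222, 0.264, 1.604, -0, 1.274, -0.037], TCP at [0.207, 0.642, 0.239] pointing down, gripper open.
Joint ranges: [-2.63, 2.63], [-0.94, 2.18], [0.31, 2.57], [-1.31, 4.45], [0, 2.66], [-2.55, 2.55]. Speed limits (rad/s): [2.57, 2.57, 3.14, 3.14, 3.14, 3.14].

INTERFACE

Orientations are given as a rotation vector (axis times angle).
In Python, from cell import manip, inverse_kinematics, cams, order gives the robot as it stands. Calls block until the motion is done:
- manip.move_pose(position, orientation): joint-space move of the TCP to a pose.
- manip.move_linear(position, rate=0.15, rot=None): straight line of the TCP; rot=None keeps the orientation; rate is the mean speed in m/s.
- manip.set_joints(angles): joint-space move.
- manip.set_gripper(opening, force=None): finger opening in m; force is the grip in N (None keeps the last); returns when the fingers have stopped.
- manip.dwell(seconds).
- inverse_kinematics(position, orientation): joint angles nearest the present ones, or None.
- manip.state(): the state.
- cams.capture(name): name is "side" or "top" or "wrist"; returns a dict with "image" (400x640x3 uint8, blue, green, red), "z_map" (400x640 float32, m along the optical axis (not along the pixel's ray), 0 where there is no reading), "intrinsics" (3x3 intrinsics, pixels), "position" and "orientation" of the camera in the world; the wrist camera has in their place "T_tool_cam" (4x4, takes a point from camera to tool coordinates, whose origin is the TCP and whose axes are the flange's). Camera axes: x right, y down, z forward; pixel columns grow to the right and rows downward; lengths in m; the calibration is good to about 2 mm. A picture is of the moment at which its call begins: read the wrist's pose just before it.
A pose or a line that the arm cannot do raises manip.IKError and nothing moves.
- order.close_job(): hands the job in; it is judged then, once.
The state is a dict: "clock": time; "joint_pos": joint angles; "joint_velocities": joint speeds; "tau": joint torques, N m; "tool_pos": TCP position; "tcp_rot": TCP orientation; "contact_force": force on the tool from outside, world axes, zero at the start; "moment": the same for the moment, N m; "gripper_width": finger opening in m; "grasp_force": force on a finger pad.
Only numpy, scipy, OpenCV 4.12 (cv2) and the standard library are available. Lean on these libraries where they do the work, as an engineer would, in place of code of your own. Each camera call takes 0.05 s, during which the arm holds its last target. There are 200 camera calls.

## Working session

There is one attempt and no reset: what is moved stays moved. The work goes in short steps, each a Python script; the robot and the scene stay as the last script left them, time stands still between calls to the robot, and variables do not carry over. Pictures are saved under pics/ and viewed, at most 14 in all, crops included, and the job is handed in when it is done.

```bash
ls; mkdir -p pics
python3 - <<'E'
from cell import manip,cams
import cv2,numpy as np
for n in("top","side"):
    c=cams.capture(n); cv2.imwrite(f"pics/{n}0.png",c["image"]); np.savez(f"pics/{n}0.npz",**{k:np.array(v) for k,v in c.items()})
    print(n,c["intrinsics"],c["position"],c["orientation"])
print(manip.state())
E
```

```text
pics
top [[364.24068895   0.         322.28648105]
 [  0.         364.24068895 198.92014148]
 [  0.           0.           1.        ]] [ 0.3420987  -0.01906987  1.13706657] [-2.15674704  2.13050465 -0.15510445]
side [[434.51364297   0.         312.93040809]
 [  0.         434.51364297 200.9119412 ]
 [  0.           0.           1.        ]] [ 0.44475799 -1.14472222  0.7400382 ] [-2.10504422  0.08128461 -0.02178383]
{'clock': 0.1, 'joint_pos': array([ 1.22209939e+00,  2.64681983e-01,  1.60522862e+00,  1.19027101e-05,
        1.27368267e+00, -3.68991165e-02]), 'joint_velocities': array([ 0.0011639 , -0.00062946, -0.00388633, -0.00089809,  0.00090275,
       -0.00077105]), 'tau': array([-4.51462947e-04, -5.03616929e+01, -3.58071291e+01,  7.30793690e-02,
        2.33520049e-02, -9.50176991e-05]), 'tool_pos': array([0.20685087, 0.64185905, 0.23751445]), 'tcp_rot': array([-4.87733276e-01, -3.10310049e+00,  3.08052619e-03]), 'contact_force': array([ 0.03169411, -0.7389304 ,  0.18588031]), 'moment': array([-0.02965122, -0.03663874, -0.01076332]), 'grasp_force': 0.0, 'gripper_width': 0.0882218786850619}
```

View pics/top0.png

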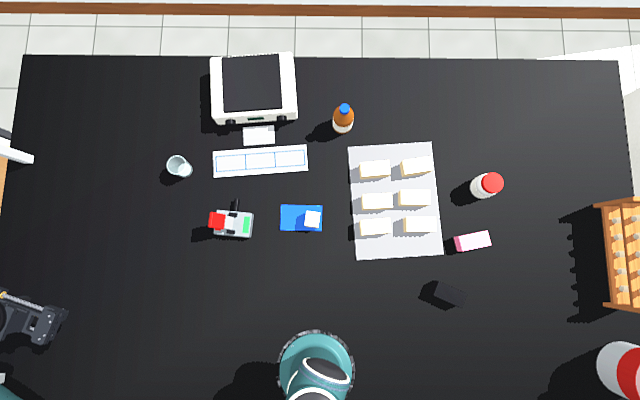

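View pics/side0.png

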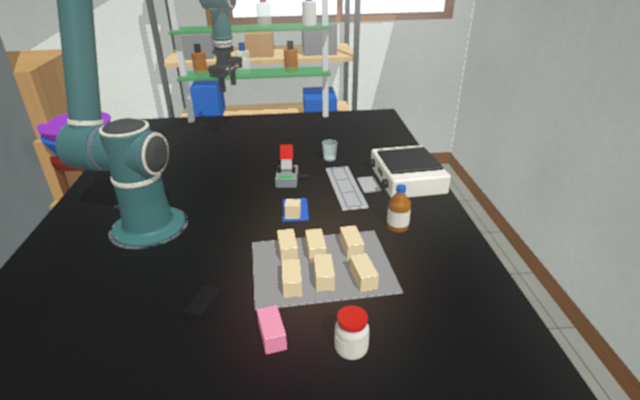

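The top view shows six cream whole bricks on the grey board (pixels around 375-415, 168-225). There is one half brick on the blue tray (312,218). The isolator is at (231,224), with its red paddle leaning left and green on the right. The apron with blue outlines is at (260,161). The look-alikes, pink (472,240) and black (447,293), are excluded by colour and lie off the board. Next I measure.

```bash
cat > h.py <<'E'
import numpy as np,cv2
from scipy.spatial.transform import Rotation as R
from cell import manip,inverse_kinematics,cams,order
def cap(name):
    s=manip.state(); c=cams.capture(name)
    T=np.eye(4)
    if name=="wrist":
        T[:3,:3]=R.from_rotvec(s["tcp_rot"]).as_matrix(); T[:3,3]=s["tool_pos"]; T=T@np.array(c["T_tool_cam"])
    else:
        T[:3,:3]=R.from_rotvec(np.ravel(c["orientation"])).as_matrix() if np.size(c["orientation"])==3 else c["orientation"]; T[:3,3]=c["position"]
    z=c["z_map"]; K=c["intrinsics"]; v,u=np.mgrid[:z.shape[0],:z.shape[1]]
    P=np.stack([(u-K[0,2])/K[0,0]*z,(v-K[1,2])/K[1,1]*z,z],-1)@T[:3,:3].T+T[:3,3]
    P[z<=0]=np.nan
    return c["image"],P,K,T
def ray(px,zw,K,T):   # pixels -> world points on the plane z=zw
    px=np.atleast_2d(px).astype(float)
    d=np.c_[(px[:,0]-K[0,2])/K[0,0],(px[:,1]-K[1,2])/K[1,1],np.ones(len(px))]@T[:3,:3].T
    return T[:3,3]+d*((zw-T[2,3])/d[:,2])[:,None]
def rect(xy):         # min-area rectangle of world points: centre, long, short, angle of long axis
    (cx,cy),(w,h),a=cv2.minAreaRect((np.asarray(xy)*1000).astype(np.float32))
    if w<h: w,h,a=h,w,a+90
    a=np.radians((a+90)%180-90)
    return np.array([cx,cy])/1000,w/1000,h/1000,a
def blobs(mask,mn=30):
    n,l,st,_=cv2.connectedComponentsWithStats(mask.astype(np.uint8))
    return [l==i for i in range(1,n) if st[i,4]>=mn]
def down(a):          # tool pointing down, finger-closing line (tool y) at world angle a
    y=np.array([np.cos(a),np.sin(a),0]); z=np.array([0,0,-1.])
    return R.from_matrix(np.c_[np.cross(y,z),y,z]).as_rotvec()
E
python3 - <<'E'
from h import *
im,P,K,T=cap("top")
hsv=cv2.cvtColor(im,cv2.COLOR_BGR2HSV); z=P[...,2]
cream=(z>.036)&(z<.06)&(np.abs(P[...,1])<.6)&(P[...,0]>.25)&(P[...,0]<1)
for b in blobs(cream):
    c,l,s,a=rect(P[b][:,:2]); print("z40-60",c.round(4),round(l,3),round(s,3),round(np.degrees(a),1),np.nanmedian(z[b]).round(4),np.median(im[b],0))
red=((hsv[...,0]<8)|(hsv[...,0]>172))&(hsv[...,1]>150)&(hsv[...,2]>120)
v,u=np.mgrid[:400,:640]
for n,m in(("red",red&(u<400)&(u>150)),("green",(abs(hsv[...,0].astype(int)-60)<15)&(hsv[...,1]>100)&(u<400)&(u>150)),("blue",(abs(hsv[...,0].astype(int)-107)<12)&(hsv[...,1]>150)&(u>180)&(u<330)&(v>100)&(v<300))):
    for b in blobs(m,15):
        print(n,u[b].mean(),v[b].mean(),b.sum(),np.nanmedian(P[b],0).round(3),rect(P[b][~np.isnan(P[b][:,2])][:,:2]))
ap=(im.min(2)>190)&(v>140)&(v<180)&(u>205)&(u<315)
b=max(blobs(ap),key=lambda b:b.sum());print("apron",rect(P[b][:,:2]),np.nanmedian(P[b][:,2]))
board=(v>140)&(v<265)&(u>340)&(u<450)&(abs(z-.004)<.006)&(im.min(2)>100)
b=max(blobs(board),key=lambda b:b.sum());print("board",rect(P[b][:,:2]),np.nanmedian(P[b][:,2]))
for n,(u0,v0) in dict(bottle=(344,108),beaker=(178,163),jar=(492,182)).items(): print(n,np.nanmedian(P[v0-4:v0+5,u0-4:u0+5].reshape(-1,3),0))
s=manip.state();print(cams.capture("wrist")["T_tool_cam"],cams.capture("wrist")["intrinsics"])
E
```

```text
z40-60 [0.7523 0.1943] 0.258 0.031 -82.2 0.0515 [160.5 170.  164. ]
z40-60 [ 0.7352 -0.0742] 0.06 0.021 84.7 0.0495 [202. 209. 207.]
z40-60 [0.6077 0.436 ] 0.049 0.026 -32.4 0.0495 [202.  198.5 177. ]
z40-60 [ 0.6142 -0.3059] 0.092 0.045 -81.2 0.049 [255. 255. 255.]
z40-60 [ 0.603  -0.1758] 0.091 0.046 -84.3 0.0493 [254. 255. 255.]
z40-60 [0.5913 0.4076] 0.05 0.018 -31.7 0.0489 [254. 254. 248.]
z40-60 [ 0.5456 -0.494 ] 0.068 0.03 23.6 0.0492 [210. 212. 209.]
z40-60 [ 0.5155 -0.2967] 0.091 0.046 -90.0 0.0493 [255. 255. 255.]
z40-60 [ 0.5026 -0.1813] 0.091 0.045 -86.0 0.0493 [254. 255. 255.]
z40-60 [0.4292 0.255 ] 0.105 0.074 83.0 0.0384 [230. 234. 207.]
z40-60 [0.445  0.0146] 0.045 0.042 -6.9 0.0497 [254. 255. 255.]
z40-60 [ 0.4252 -0.1756] 0.091 0.045 -84.2 0.0496 [254. 255. 255.]
z40-60 [ 0.4335 -0.311 ] 0.091 0.045 -88.6 0.0494 [255. 255. 255.]
z40-60 [ 0.3859 -0.4702] 0.093 0.045 -77.7 0.0453 [255. 250. 255.]
z40-60 [ 0.2576 -0.3728] 0.045 0.014 89.2 0.0455 [63. 58. 57.]
red 215.928 220.552 250 [0.429 0.286 0.107] (array([0.43449747, 0.30528571]), 0.07964148712158203, 0.0494211730
[... 491 characters left out ...]
791064202035857)) 0.006454013560113214
board (array([ 0.51332678, -0.24189589]), 0.3646409912109375, 0.27414797973632815, np.float64(0.07590662413430739)) 0.004462123763992576
bottle [ 0.75440737 -0.0745033   0.13978677]
beaker [0.61606112 0.43966056 0.02450157]
jar [ 0.55291514 -0.51035488  0.09042797]
[[ 1.63326364e-04 -9.47575849e-01 -3.19530882e-01  8.43441279e-02]
 [ 9.99999926e-01  2.65814659e-04 -2.77135023e-04  6.62413163e-04]
 [ 3.47542447e-04 -3.19530813e-01  9.47575822e-01 -1.45349638e-01]
 [ 0.00000000e+00  0.00000000e+00  0.00000000e+00  1.00000000e+00]] [[279.63834144   0.         318.42448861]
 [  0.         279.63834144 198.03873304]
 [  0.           0.           1.        ]]
```

Run:
```python
from h import *
manip.move_pose([0.53,0.2,0.3],down(0.09)); manip.dwell(.2)
im,P,K,T=cap("wrist"); cv2.imwrite("pics/w1.png",im); np.savez("pics/w1.npz",im=im,P=P,K=K,T=T)
hsv=cv2.cvtColor(im,cv2.COLOR_BGR2HSV).astype(int); z=P[...,2]
near=lambda x,y,r:(np.hypot(P[...,0]-x,P[...,1]-y)<r)
print("half",manip.state()["clock"])
b=max(blobs((abs(z-.006)<.006)&near(.632,.185,.17)&(im.min(2)>110)),key=lambda b:b.sum());print("apron",rect(P[b][:,:2]),np.nanmedian(z[b]))
bl=(abs(hsv[...,0]-107)<15)&(hsv[...,1]>60)&near(.632,.185,.17)&(z<.02)
for b in blobs(bl,60): print("blue",b.sum(),rect(P[b][:,:2]))
b=max(blobs((z>.03)&(z<.042)&near(.429,.255,.09)),key=lambda b:b.sum());print("box",rect(P[b][:,:2]),np.nanmedian(z[b]))
m=((hsv[...,0]<8)|(hsv[...,0]>172))&(hsv[...,1]>150)&(hsv[...,2]>90)&near(.43,.28,.1)
for b in blobs(m,40):print("red",b.sum(),np.nanmedian(P[b],0).round(4),P[b].min(0).round(3),P[b].max(0).round(3))
for b in blobs((abs(hsv[...,0]-60)<15)&(hsv[...,1]>100)&near(.43,.2,.1),20):print("green",b.sum(),np.nanmedian(P[b],0).round(4),rect(P[b][:,:2]))
hp=(z>.085)&(z<.1)&near(.86,.2,.25)
for b in blobs(hp,300):print("hotplate",rect(P[b][:,:2]))
```

```text
half 2.4833
apron (array([0.63238818, 0.1863119 ]), 0.30108511352539064, 0.08692371368408203, np.float64(-1.4818518563265917)) 0.00558696789184987
blue 855 (array([0.63161334, 0.18646231]), 0.2837768859863281, 0.052636299133300785, np.float64(-1.4828341300051537))
blue 185 (array([0.48713828, 0.11427437]), 0.0550384407043457, 0.018403839111328125, np.float64(-1.2180109058805442))
box (array([0.42853842, 0.25722513]), 0.1100661392211914, 0.07492287445068359, np.float64(1.4881073054768084)) 0.03567111639430062
red 1416 [0.4351 0.2911 0.1091] [ 0.368  0.269 -0.002] [0.457 0.313 0.126]
green 431 [0.4248 0.2162 0.0364] (array([0.42478342, 0.21600349]), 0.05098776245117188, 0.018132953643798827, np.float64(-0.09000286061977289))
hotplate (array([0.8551499 , 0.20608165]), 0.18117184448242188, 0.17954875183105468, np.float64(0.08880945652341636))
```

View pics/w1.png

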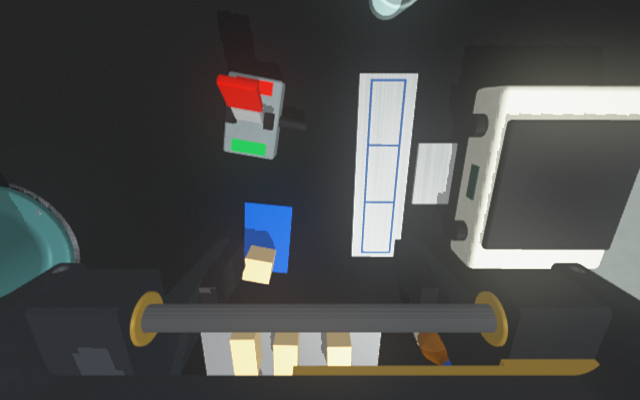

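The wrist view agrees with the top view. The apron is at (388,165) with all three outlines visible. The isolator's red paddle (240,95) leans to the +y side and the green patch is at (249,147). I'll flip it off now.

```bash
cat >> h.py <<'E'
H=np.array([.6320,.1860]); HY=.089
hx=np.array([np.cos(HY),np.sin(HY)]); hy=np.array([-hx[1],hx[0]])
B=np.array([.4286,.2568]); BA=1.488; bx=np.array([np.cos(BA),np.sin(BA)])
def flip(sgn):        # sgn=-1: push towards -x (off); +1: towards +x (on)
    o=down(BA-np.pi/2); p=lambda d,z:np.r_[B-sgn*bx*d,z]
    manip.set_gripper(0.0,20)
    manip.move_pose(p(.085,.22),o); manip.move_linear(p(.085,.092),.2)
    f0=manip.state()["contact_force"]
    manip.move_linear(p(.004,.092),.08)
    print("push force",(manip.state()["contact_force"]-f0).round(1))
    manip.move_linear(p(.06,.092),.2); manip.move_linear(p(.06,.25),.25)
def iso(name="top"):
    im,P,K,T=cap(name); h=cv2.cvtColor(im,cv2.COLOR_BGR2HSV).astype(int)
    m=((h[...,0]<8)|(h[...,0]>172))&(h[...,1]>150)&(h[...,2]>90)&(P[...,2]>.07)&(np.hypot(P[...,0]-B[0],P[...,1]-B[1])<.12)
    if m.sum()<10: return None
    return float((np.median(P[m],0)[:2]-B)@bx)   # + on, - off
E
python3 - <<'E'
from h import *
print("before",iso("wrist"))
flip(-1)
manip.dwell(.4); print(iso("top"),iso("wrist"),iso("side"),manip.state()["clock"])
E
```

```text
before 0.031873976535472255
push force [0.7 1.2 0.8]
-0.03298732983114593 -0.011731114852796714 -0.037024858383314915 8.325
```

```bash
cat >> h.py <<'E'
OFF=.008              # grasp height above the brick's centre
def scan(zlo,zhi,x0,x1,y0,y1,mn=40,name="top"):
    im,P,K,T=cap(name); z=P[...,2]
    m=(z>zlo)&(z<zhi)&(P[...,0]>x0)&(P[...,0]<x1)&(P[...,1]>y0)&(P[...,1]<y1)&(im[...,1]>130)
    return [(*rect(P[b][:,:2]),float(np.nanmedian(z[b]))) for b in blobs(m,mn)]
def bricks():         # whole bricks on the board: (centre,length,width,angle)
    return [r for r in scan(.040,.058,.33,.72,-.42,-.09) if abs(r[1]-.09)<.006 and abs(r[2]-.045)<.006]
def wall():           # bricks on the apron, in hearth coordinates (mm, deg)
    out=[]
    for k,zt in enumerate((.051,.096,.141)):
        for c,l,w,a,z in scan(zt-.01,zt+.01,.54,.72,-.02,.36,25):
            d=c-H; t=(np.degrees(a-HY-np.pi/2)+90)%180-90
            out.append((k+1,*(np.array([d@hx,d@hy,l,w])*1000).round(1),round(float(t),1),round(z*1000,1)))
    return out
def near0(a): return (a+np.pi/2)%np.pi-np.pi/2
def pick(c,a,zc=.0265,force=35):   # a = closing direction
    o=down(near0(a)); zt=zc+OFF-.019
    manip.set_gripper(.066); manip.move_pose(np.r_[c,zt+.07],o); manip.move_linear(np.r_[c,zt],.12)
    manip.set_gripper(.02,force); w=manip.state()["gripper_width"]
    manip.move_linear(np.r_[c,max(.2,zt+.08)],.25)
    s=manip.state(); print("grip w",round(w*1000,1),"after lift",round(s["gripper_width"]*1000,1),"F",round(float(s["grasp_force"]),1))
    return s["gripper_width"]
def place(y,zc,dx=0):
    c=H+hy*y+hx*dx; zt=zc+OFF-.019; o=down(HY)
    manip.move_pose(np.r_[c,max(.2,zt+.08)],o)
    w=manip.state()["gripper_width"]; print("over slot w",round(w*1000,1))
    if w<.035: print("LOST"); return False
    manip.move_linear(np.r_[c,zt+.015],.15); manip.dwell(.15); f0=manip.state()["contact_force"][2]
    for h in (.010,.007,.004,.002,.0008):
        manip.move_linear(np.r_[c,zt+h],.05); f=manip.state()["contact_force"][2]-f0
        if f>4: print("touch at",h,round(f,1)); break
    manip.set_gripper(.066); manip.dwell(.1)
    manip.move_linear(np.r_[c,max(.2,zt+.08)],.25); return True
def clear(): manip.move_pose([.42,-.05,.3],down(0))
E
python3 - <<'E'
from h import *
bs=bricks(); print([(b[0].round(4),round(np.degrees(b[3]),1)) for b in bs])
b=max(bs,key=lambda b:b[0][0]-0*b[0][1]) if bs else None
pick(b[0],b[3]+np.pi/2); place(.094,.0285)
print(manip.state()["tool_pos"]); bs=bricks(); print(len(bs),wall(),manip.state()["clock"])
E
```

```text
[(array([ 0.6143, -0.3058]), np.float64(-80.9)), (array([ 0.6028, -0.1756]), np.float64(-83.5)), (array([ 0.5157, -0.2962]), np.float64(89.6)), (array([ 0.5026, -0.1816]), np.float64(-86.6)), (array([ 0.4251, -0.1754]), np.float64(-84.3)), (array([ 0.4345, -0.3114]), np.float64(-89.3))]
grip w 44.5 after lift 44.7 F 35.0
over slot w 45.1
[0.62259929 0.27922306 0.19823121]
5 [(1, np.float64(0.4), np.float64(88.2), np.float64(79.8), np.float64(46.3), 0.6, 51.7)] 20.3167
```

Run:
```python
from h import *
for y in (0,-.094):
    bs=bricks(); b=max(bs,key=lambda b:b[0][0]); print(len(bs),b[0].round(4),round(np.degrees(b[3]),1))
    if pick(b[0],b[3]+np.pi/2)<.035: print("MISSED"); break
    for r in wall(): print(*r)
    if not place(y,.0285): break
clear()
for r in wall(): print(*r)
print(len(bricks()),iso(),manip.state()["clock"])
im=cams.capture("top")["image"]; cv2.imwrite("pics/t2.png",im)
```

```text
5 [ 0.6031 -0.1757] -83.4
grip w 44.7 after lift 44.5 F 35.0
1 0.2 94.3 91.5 45.8 0.5 51.4
over slot w 45.0
4 [ 0.5153 -0.2963] -89.9
grip w 44.8 after lift 44.6 F 35.0
1 0.6 47.0 184.3 46.7 -0.1 51.3
over slot w 44.6
1 0.1 -94.0 89.9 46.0 -0.5 51.4
1 0.4 47.4 185.0 46.7 -0.2 51.4
1 -0.03318481318094057 41.35
```

View pics/t2.png

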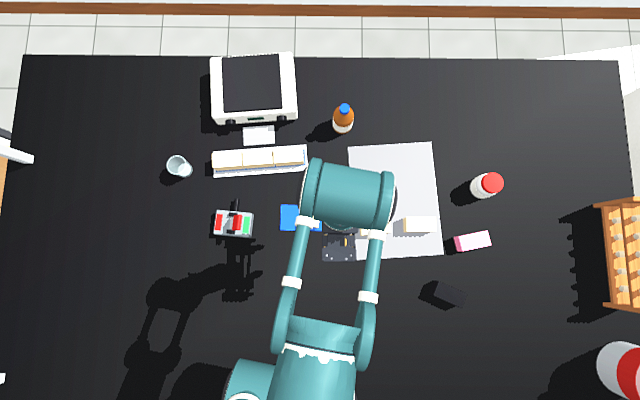

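The first course is straight, within about 0.6 mm (212-305, 160), and the paddle leans to green. Next is the second course.

Run:
```python
from h import *
manip.move_pose(np.r_[H-hy*.094,.2],down(HY))
for y in (.047,-.047):
    bs=bricks(); b=max(bs,key=lambda b:b[0][0]); print(len(bs),b[0].round(4),round(np.degrees(b[3]),1))
    if pick(b[0],b[3]+np.pi/2)<.035: print("MISSED"); break
    for r in wall(): print(*r)
    if not place(y,.0735): break
bs=bricks(); print([(b[0].round(4),round(np.degrees(b[3]),1)) for b in bs])
print("half",scan(.040,.058,.36,.54,-.06,.15))
clear()
for r in wall(): print(*r)
print(iso(),manip.state()["clock"])
```

```text
3 [ 0.5022 -0.1814] -86.5
grip w 44.5 after lift 44.6 F 35.0
1 0.2 -94.0 90.2 46.4 -0.1 51.3
1 0.2 47.4 184.2 46.6 0.0 51.3
over slot w 44.8
2 [ 0.4343 -0.3109] -89.2
grip w 44.4 after lift 44.8 F 35.0
1 -0.1 -94.5 89.6 46.7 1.4 51.4
1 0.3 47.8 185.4 46.8 -0.1 51.5
2 0.0 46.5 88.8 46.0 -0.2 96.3
over slot w 44.6
[(array([ 0.4252, -0.1753]), np.float64(-84.1))]
half [(array([0.44482596, 0.01460677]), 0.04514977264404297, 0.041943534851074216, np.float64(-0.12710615408481135), 0.049791297664974365)]
1 0.3 0.3 278.6 46.4 -0.1 51.4
2 0.2 -0.2 183.7 47.2 -0.1 96.3
-0.03262412280760941 63.0
```

Run:
```python
from h import *
manip.move_pose(np.r_[H-hy*.094,.22],down(HY))
h=scan(.040,.058,.36,.54,-.06,.15); print(h)
c,l,w,a,_=h[0]
if abs(l-.045)<.003 and len(h)==1:
    g=pick(c,a,force=25)
    for r in wall(): print(*r)
    if g>.043: place(-.118,.0735)
    else: print("width says 42 side / missed")
    bs=bricks(); b=bs[0]; print(len(bs),b[0].round(4),round(np.degrees(b[3]),1))
    if g>.043 and pick(b[0],b[3]+np.pi/2)>.035:
        for r in wall(): print(*r)
print(iso(),manip.state()["clock"])
```

```text
[(array([0.44479697, 0.01463036]), 0.04490236282348633, 0.04208846282958984, np.float64(-0.11708161626758957), 0.049702164113213265)]
grip w 45.1 after lift 44.9 F 25.0
1 -0.2 -52.2 173.6 46.0 0.5 51.4
1 -0.1 90.2 100.5 45.5 -0.1 51.3
2 0.6 -0.1 184.1 47.3 0.5 96.4
over slot w 45.0
1 [ 0.4252 -0.1751] -84.2
grip w 44.8 after lift 45.1 F 35.0
1 -0.5 0.4 279.2 45.8 -0.4 51.1
2 0.0 -0.5 183.0 46.6 0.1 96.3
2 -0.1 -118.0 45.2 41.7 -89.5 96.5
-0.032116401251273165 75.875
```

Run:
```python
from h import *
place(0,.1185); clear()
for r in wall(): print(*r)
print(bricks(),iso(),manip.state()["clock"])
cv2.imwrite("pics/t3.png",cams.capture("top")["image"][120:240,160:360].repeat(3,0).repeat(3,1))
cv2.imwrite("pics/s3.png",cams.capture("side")["image"][120:260,240:440].repeat(3,0).repeat(3,1))
```

```text
over slot w 44.2
1 -0.5 0.4 278.9 45.5 -0.3 50.9
2 -0.5 -0.5 183.1 46.9 0.4 96.4
2 0.1 -118.5 44.7 41.5 89.5 96.2
3 -0.4 0.2 90.6 46.2 0.6 141.2
[] -0.032561482297459525 82.1
```

View pics/t3.png

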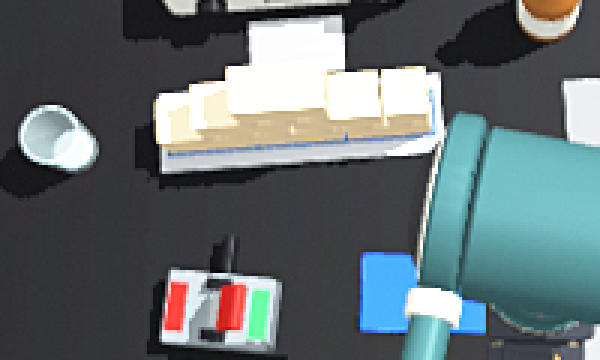

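View pics/s3.png

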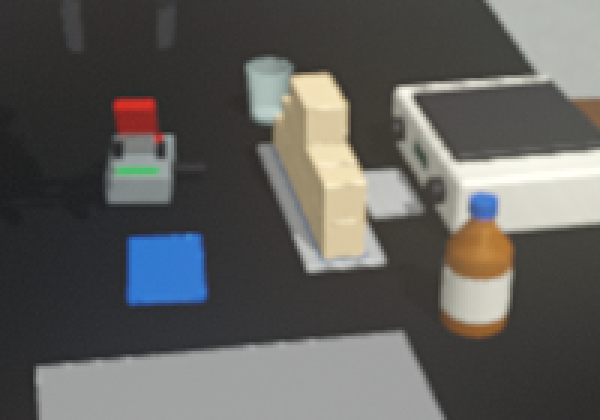

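The screen stands: three bricks, two plus a half, and one on top, with the board and tray empty. Now I flip the isolator back on.

Run:
```python
from h import *
flip(1); clear(); manip.dwell(.5)
print(iso(),bricks())
for r in wall(): print(*r)
for n,(u0,v0) in dict(bottle=(344,108),beaker=(178,163),jar=(492,182)).items():
    P=cap("top")[1]; print(n,np.nanmedian(P[v0-4:v0+5,u0-4:u0+5].reshape(-1,3),0).round(3))
print(manip.state()["clock"],manip.state()["contact_force"])
cv2.imwrite("pics/t4.png",cams.capture("top")["image"])
```

```text
push force [0.8 0.7 0.3]
0.027702839636898218 []
1 0.1 93.1 92.7 45.5 0.1 50.9
1 -17.8 -47.8 182.6 10.9 0.3 50.2
2 -0.1 -0.3 183.8 45.8 0.1 96.4
2 0.2 -118.1 45.3 41.5 -89.5 96.3
3 -0.0 0.1 90.3 46.1 -0.2 141.4
bottle [ 0.754 -0.074  0.14 ]
beaker [0.616 0.439 0.026]
jar [ 0.553 -0.51   0.091]
89.225 [0.21425524 0.5744418  0.49594758]
```

View pics/t4.png

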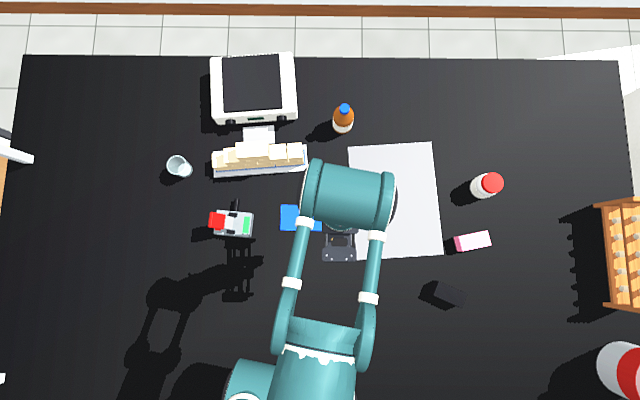

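The paddle leans to red (217,221), the screen is intact at (260,158), and the bystanders have not moved. I'm handing in.

```bash
python3 -c "
from cell import order; print(order.close_job())"
```

```text
the job is handed in; nothing more can be done
None
```

The job is handed in at about 89 s: isolator flipped off, all six whole bricks and the one half brick laid within about 1 mm of their places, isolator flipped back on, and the bottle, beaker and jar unmoved; no verdict was returned.

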